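# Fix the repellent box in the corner of an insect store box

## Task

The small vented repellent box has just been filled and its push-on lid only sits loosely: first press the lid fully home while the box still stands on the bench. Then put the box upright on the foam floor of the open wooden store box, in the empty far left corner where the glue has been dabbed, square and tight against both the far wall and the left wall, and keep pressing it against both walls while the glue takes: finish still holding it there, without letting go. Do not touch the pinned beetles, and leave the glue bottle, the pin bowl and the forceps where they are.

Things in the scene. Friction and masses are not known exactly. Their poses are not given: they have to be found in the camera images.
- cell: Repellent box: small cream plastic box on the bench, right of the store box. Body 34.4 mm square, 30 mm high; push-on lid 38.6 mm square. Lid home: 37.7 mm high in all, lid skirt from 18.5 to 36.5 mm above the underside; fingers grip this skirt. About 50 g, may be lifted by its lid. Origin: centre of the underside; x, y square to the sides (all four alike), z up.
- cell_lid (a joint): How far the lid stands above its home position (m): 0 = fully home; starts 4 to 9 mm up. Slides straight down with about 2.5 N of friction and stays where left; a push of 5 to 10 N on the middle of its top seats it. The mesh window (21 mm square, in the middle) bears the fingertips.
- store_box: Bottom half of a wooden insect store box, open, fixed: 158 (x) x 208 (y) mm outside, 140 x 190 inside, walls 9 thick, their top 28 mm above the bench. White foam floor 12 mm above the bench, so walls rise 16 mm above it. Origin: centre of the underside; x to the far wall, y to the left wall; turned up to 0.35 rad. Beetles at its right, a card at the near left.
- corner (a point): Inner far left corner of the store box, on the foam (12 mm above the bench), where the far and left walls meet. Axes as the store box; the inside lies to -x, -y. The seated repellent box has its origin at about (-0.0172, -0.0172, 0) here; its lid then hangs 2.5 mm above the walls and overlaps them by 2 mm.
- far_wall: Far wall of the store box (part of it), 9 x 208 mm; its inner face is the plane x = 0 of the corner point, its top 16 mm above the foam. Origin 4.5 mm beyond that face, at half its length, at bench height; axes as the store box. The box slides on the walls and the foam with a friction of about 0.6.
- left_wall: Left wall of the store box (part of it), 140 x 9 mm; its inner face is the plane y = 0 of the corner point, its top 16 mm above the foam. Origin 4.5 mm beyond that face, at half its length, at bench height; axes as the store box. The box slides on the walls and the foam with a friction of about 0.6.
- beetles: Eight pinned beetles in the foam in the right part of the store box (fixed), pins up to 43 mm above the bench. Origin and axes as the store box; they stand at y = -0.09 to -0.01 m there, at least 100 mm from the left wall. Not to be touched.
- glue_bottle: White glue bottle with a nozzle, 38 x 57 x 151 mm, standing behind and left of the store box. Origin: centre of its underside. To be left alone.
- pin_bowl: Glass bowl of black insect pins, 107 mm across, 66 mm high, standing on the right, nearer than the vial tray. Origin: centre of its underside. To be left alone.
- forceps: Steel forceps, 16 x 113 x 10 mm, lying on the bench at the right, on the robot's side of the vial tray. Origin: centre of its underside, y along its length. To be left alone.
There are look-alikes about, which are no part of the job. Of the things like the cell, leave any that is orange; of the rest the smaller one is meant.

How it is judged:
By the outcome, as a careful person would: the job done as asked, in the order asked, and still so for the second after the job is handed in, while the arm keeps its last pose, push and grip.
It also fails if it takes over 64 s, if anything falls off the work surface, if the arm or the gripper's body presses on something with over 40 N, if the wrist force passes 120 N, or if a joint passes its speed limit or range.

## Robot

A 7-joint arm with a two-finger parallel gripper is mounted at the origin on a cart in front of the work surface, level with it; the furniture and walls round the work are solid. World frame = base frame: x ahead of the robot, y to its left, z up, the work surface at z = 0. Lengths are in m, angles in degrees, forces in N, time in s.
With the tool pointing down it reaches from about 0.425 to 0.875 m from the base axis. Payload 4.7 kg.
Tool frame: the origin (TCP) lies where the fingers leave the gripper's body, on its centre line; the fingertips stand arm.finger_overhang ahead of it and the grasp point (between the pads) lies 51 mm ahead of it (arm.finger_overhang is the distance from the TCP to the fingertips, in m); z points along the fingers, x is the direction in which the jaws open and shut, and the axes are right-handed (so a half turn about z gives the same grasp; the last joint's range is limited). The gripper opens to 87 mm and grips with 3 to 60 N. Pads are 19 mm wide; open, the fingers measure 117 mm over their backs; the gripper's body (75 mm by 190 mm) begins 51 mm behind the grasp point.
Start: joints at [75.407, 18.392, -4.016, 83.108, 1.295, 78.541, -3.26], TCP at [0.173, -0.627, 0.292] pointing down, gripper open.
Joint ranges: [-163.93, 163.93], [-17.29, 119.83], [-79.2, 71.16], [3.27, 140.29], [-89.18, 269.18], [5.43, 117.66], [-154.24, 154.24]. Speed limits (degrees/s): [147.25, 147.25, 180, 180, 180, 180, 180].

## Interface

Orientations are given as [roll, pitch, yaw] about the fixed x, y, z axes, in that order (R = Rz(yaw) Ry(pitch) Rx(roll)).
In Python, from rig import readout, capture, ticket, spotter, arm gives the robot as it stands.
- The arm moves only by the tool servo_tool, never from a script. Its argument "plan" is a list of rows, each an object of numbers: "ax", "ay", "az": the turn, a rotation vector about the world's x, y, z in degrees; "x", "y", "z": the shift along the world's x, y, z in m; "claw": the opening, from 0 (shut) to 1 (fully open). A call has 1 to 8 rows; each row is the pose to reach, as a shift and turn from the pose commanded when the call began; what a row does not reach only later rows make up. A row lasts 1/8 s, in which the tool goes at most 62.5 mm and 10.7 degrees, less where a joint would pass 70% of its speed; a pose out of reach is approached as far as the arm can. A call with a gripper value outside its range is refused whole. The fingers move at their own pace and stop on an object; "grip_force" is the grip in N (left out, the last holds). Time passes only in rows, so rows that repeat a pose let the fingers close. It gives the time, the measured TCP pose, the force and the opening at its end, in the units of the state.
- readout.state(): the state, without advancing time (a new reading comes with each control period).
- capture(name): name is "scene" or "top" or "wrist"; returns a dict with "image" (480x640x3 uint8, blue, green, red), "vertical_fov" (degrees; the focal length in pixels is half the picture's height over the tangent of half this angle, whatever the lens; pixels are square), "cx", "cy" (the principal point, pixels), "position" and "attitude" of the camera in the world. Camera axes: x right, y up, looking along -z (the intrinsics and any distortion apply to the point x, -y, -z); pixel columns grow to the right and rows downward; lengths in m; the calibration is good to about 2 mm. The wrist camera is an equidistant fisheye: a pixel r from the principal point sees the ray r / f radians off the axis. A picture is of the moment at which its call begins. There is no depth.
- ticket.job_done(): hands the job in, once; it reports no verdict.
Trained networks look in the newest picture that a camera, given by its name, has taken for a name from the list of things; names that differ only in an ending like _2 or _b are one class to them, and where a whole thing is asked for, a point or a joint stands for the part that bears it (a point fixed in the world has none). Each returns a list of dicts, best first, with "conf" (0 to 1); they miss things now and then, are a little off and sometimes report something else, mostly with a low value. They report only what shows in the picture. A call takes as long as a camera call. They do not tell look-alikes from the thing itself.
- spotter.cut_out(thing, camera): "region" (480x640 bool, what is visible of it) and "position" ([column, row] in pixels, amid what is visible of it).
The state is a dict: "time": time; "joint_positions": joint angles; "qd": joint speeds; "joint_efforts": joint torques, N m; "ee_pos": TCP position; "eef_rot": TCP orientation; "contact_force": force on the tool from outside, world axes, zero at the start; "wrist_torque": the same for the moment, N m; "finger_gap": finger opening in m.
Only numpy, scipy, OpenCV 4.12 (cv2) and the standard library are available. Lean on these libraries where they do the work, as an engineer would, in place of code of your own. Each camera call takes 0.05 s, during which the arm holds its last target.

## Working session

There is one attempt and no reset: what is moved stays moved. The work goes in short steps, Python scripts to look and compute and a tool call to move; the robot and the scene stay as the last step left them, time stands still between calls to the robot, and variables do not carry over. Pictures are saved under pics/ and viewed, and the job is handed in when it is done.

Besides the shell and the picture viewer there is one more tool, called after "Emit:" as name([rows], argument=value, ...), one row to a line, values as JSON. servo_tool: Moves the arm, as the interface text tells. Its arguments: {"type":"object","properties":{"plan":{"type":"array","items":{"type":"object","properties":{"ax":{"type":"number"},"ay":{"type":"number"},"az":{"type":"number"},"x":{"type":"number"},"y":{"type":"number"},"z":{"type":"number"},"claw":{"type":"number"}}}},"grip_force":{"type":"number"}},"required":["plan"]}

```bash
mkdir -p pics; ls
python3 - <<'E'
from rig import readout, capture, ticket, spotter, arm
import cv2
print(readout.state()); print(arm.finger_overhang)
for n in("scene","top","wrist"):
    c=capture(n); cv2.imwrite(f"pics/{n}0.png",c["image"]); print(n,{k:v for k,v in c.items() if k!="image"})
E
```

```text
pics
{'time': 0.0, 'joint_positions': array([75.40601648, 18.43944657, -4.01521462, 83.17375991,  1.29306961,
       78.53928174, -3.25791017]), 'qd': array([ 0.00936117, -0.08149781,  0.01497074,  0.05230197, -0.0590003 ,
        0.04854474, -0.13059607]), 'joint_efforts': array([ 1.30228658e-03, -4.91284776e+01, -4.02877852e-01, -3.12528348e+01,
       -6.35669776e-02,  4.37085377e-02,  1.92159578e-04]), 'ee_pos': array([ 0.17248834, -0.62627508,  0.29116694]), 'eef_rot': array([ 1.79996179e+02,  1.07358008e-01, -7.45948919e+01]), 'contact_force': array([ 1.1079392 , -0.47136776,  0.46877895]), 'wrist_torque': array([-0.01118689,  0.01181771,  0.02650946]), 'finger_gap': 0.08698491579612334}
0.0697
scene {'vertical_fov': 56.19726937797128, 'cx': 320.2130008554709, 'cy': 241.5064603480896, 'position': array([-0.08067475,  0.44923483,  0.71736607]), 'attitude': array([  48.53954228,    0.97934695, -129.26006794])}
top {'vertical_fov': 56.532253339702784, 'cx': 317.9529399207836, 'cy': 234.8950416517371, 'position': array([ 2.68476433e-01, -1.30498676e-03,  1.34120977e+00]), 'attitude': array([ 11.99864315,  -0.11296095, -88.23037308])}
wrist {'vertical_fov': 65.70646984690485, 'cx': 323.98011432685166, 'cy': 236.1425613319632, 'position': array([ 0.23680973, -0.60727497,  0.3854928 ]), 'attitude': array([-1.44717980e+01,  3.56959600e-02, -7.45367102e+01])}
```

View pics/scene0.png

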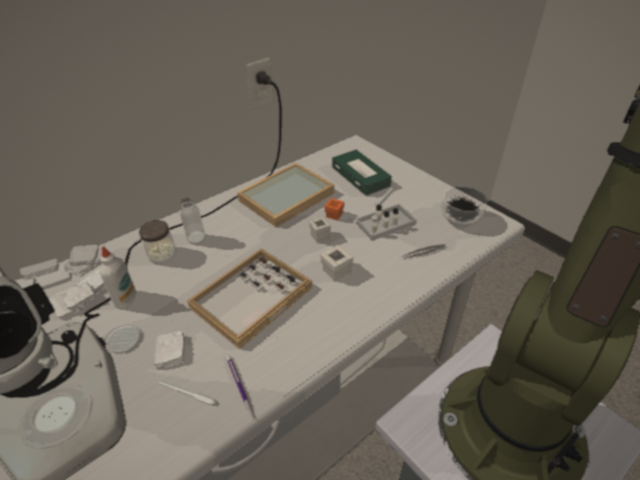

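View pics/top0.png

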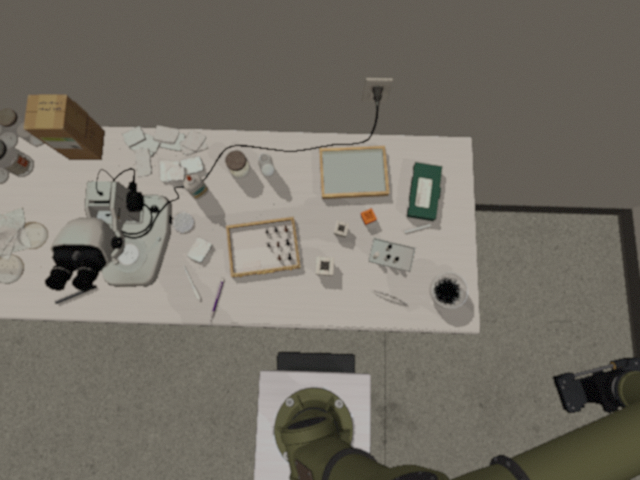

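View pics/wrist0.png

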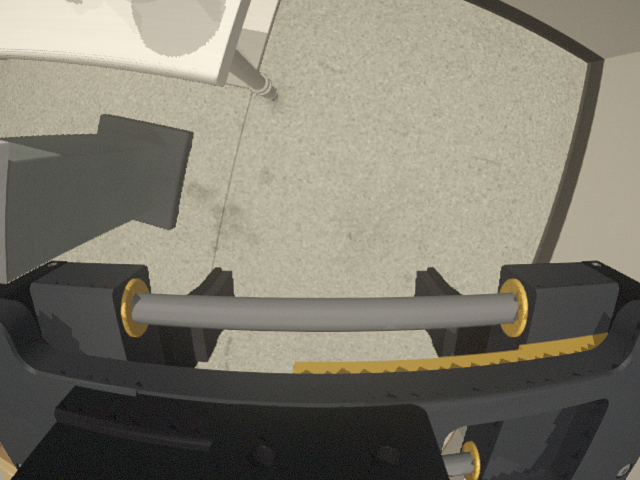

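```bash
cat > h.py <<'E'
import numpy as np, cv2
from scipy.spatial.transform import Rotation as R
from rig import readout, capture, ticket, spotter, arm
def f(c): return 240/np.tan(np.radians(c["vertical_fov"])/2)
def pose(c): return np.array(c["position"]), R.from_euler("xyz",c["attitude"],degrees=True)
def plane(c,uv,z,fish=False):
    uv=np.atleast_2d(np.array(uv,float)); p,r=pose(c)
    d=(uv-[c["cx"],c["cy"]])/f(c)
    if fish:
        t=np.linalg.norm(d,axis=1,keepdims=True)+1e-12
        d3=np.c_[d/t*np.sin(t),np.cos(t)]
    else: d3=np.c_[d,np.ones(len(d))]
    w=r.apply(d3*[1,-1,-1])
    return p+w*((z-p[2])/w[:,2])[:,None]
def proj(c,P,fish=False):
    p,r=pose(c); q=r.inv().apply(np.atleast_2d(P)-p)*[1,-1,-1]
    if fish:
        n=np.linalg.norm(q[:,:2],axis=1,keepdims=True)+1e-12
        d=q[:,:2]/n*np.arctan2(n,q[:,2:])
    else: d=q[:,:2]/q[:,2:]
    return d*f(c)+[c["cx"],c["cy"]]
def crop(im,x0,y0,x1,y1,s,name):
    cv2.imwrite("pics/"+name,cv2.resize(im[y0:y1,x0:x1],None,fx=s,fy=s,interpolation=cv2.INTER_CUBIC))
E
python3 - <<'E'
from h import *
t=capture("top"); s=capture("scene")
for n in("cell","store_box","glue_bottle","pin_bowl","forceps"):
  for cam,c in(("top",t),("scene",s)):
    for d in spotter.cut_out(n,cam): print(n,cam,round(d["conf"],2),np.round(d["position"],1),d["region"].sum(),plane(c,d["position"],.03 if n=="cell" else .02)[0].round(3))
a=t["image"][200:290,220:420]; b=s["image"][180:350,180:400]
crop(t["image"],210,190,410,300,4,"t1.png"); crop(s["image"],180,190,380,350,4,"s1.png")
E
```

```text
cell top 0.77 [341.9 231.1] 192 [ 0.561 -0.067  0.03 ]
cell top 0.68 [323.4 265.4] 291 [ 0.455 -0.014  0.03 ]
cell top 0.61 [369.4 219.1] 178 [ 0.601 -0.149  0.03 ]
cell scene 0.93 [338.2 261.3] 720 [ 0.453 -0.023  0.03 ]
cell scene 0.77 [332.5 206.3] 338 [ 0.613 -0.143  0.03 ]
cell scene 0.63 [316.6 228.3] 431 [ 0.572 -0.058  0.03 ]
store_box top 0.89 [260.6 243.2] 3630 [0.518 0.177 0.02 ]
store_box top 0.4 [258.2 221.5] 264 [0.585 0.188 0.02 ]
store_box scene 0.65 [251.2 296.2] 6396 [0.498 0.176 0.02 ]
glue_bottle top 0.96 [193.9 183. ] 428 [0.702 0.394 0.02 ]
pin_bowl top 0.86 [448.6 287.1] 1178 [ 0.404 -0.386  0.02 ]
pin_bowl scene 0.94 [462.6 206.1] 1553 [ 0.408 -0.404  0.02 ]
pin_bowl scene 0.46 [225.3 279.3] 683 [0.575 0.192 0.02 ]
forceps scene 0.46 [422.5 250.9] 157 [ 0.362 -0.198  0.02 ]
```

View pics/t1.png

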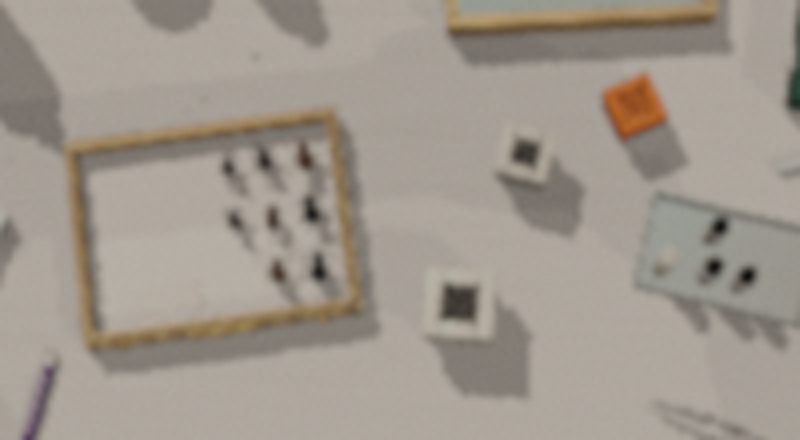

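View pics/s1.png

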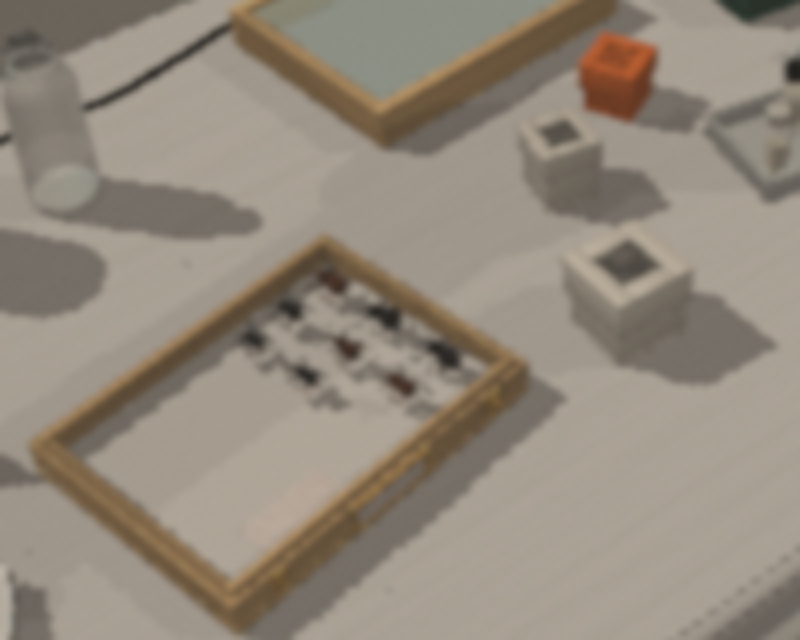

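Emit:
servo_tool([
  {"x": 0.03,"y": 0.04,"az": 7},
  {"x": 0.07,"y": 0.09,"az": 16},
  {"x": 0.105,"y": 0.14,"az": 25},
  {"x": 0.14,"y": 0.19,"az": 34},
  {"x": 0.175,"y": 0.24,"az": 43},
  {"x": 0.21,"y": 0.285,"az": 51},
  {"x": 0.25,"y": 0.335,"az": 60},
  {"x": 0.285,"y": 0.385,"az": 68},
])

```text
invalid input
```

Emit:
servo_tool([
  {"x": 0.035,"y": 0.05},
  {"x": 0.07,"y": 0.1},
  {"x": 0.11,"y": 0.145,"z": -0.01},
  {"x": 0.11,"y": 0.15,"z": -0.02},
  {"x": 0.11,"y": 0.15,"z": -0.02},
])

```text
invalid input
```

Run:
```python
from h import *
w=capture("wrist"); cv2.imwrite("pics/w1.png",w["image"]); s=readout.state(); print(s["time"],s["ee_pos"],s["eef_rot"],s["contact_force"])
np.save("pics/w1.npy",w,allow_pickle=True)
for n in("cell","store_box"):
  for d in spotter.cut_out(n,"wrist"): print(n,round(d["conf"],2),np.round(d["position"],1),d["region"].sum(),plane(w,d["position"],.035 if n=="cell" else .02,1)[0].round(4))
```

```text
0.8 [ 0.17259803 -0.62667621  0.2922958 ] [ 1.79997666e+02 -5.70703725e-03 -7.45996046e+01] [-0.39262555  0.38490541  0.27733899]
```

View pics/w1.png

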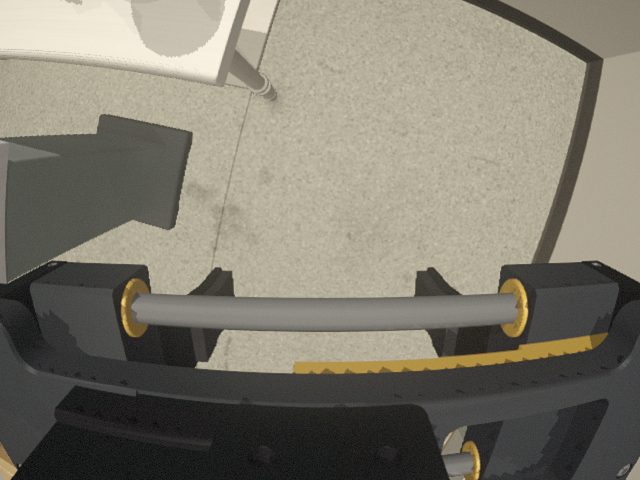

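Emit:
servo_tool([
  {"x": 0.03,"y": 0.04,"z": 0,"ax": 0,"ay": 0,"az": 7,"claw": 1},
  {"x": 0.07,"y": 0.09,"z": 0,"ax": 0,"ay": 0,"az": 16,"claw": 1},
  {"x": 0.105,"y": 0.14,"z": 0,"ax": 0,"ay": 0,"az": 25,"claw": 1},
  {"x": 0.14,"y": 0.19,"z": 0,"ax": 0,"ay": 0,"az": 34,"claw": 1},
  {"x": 0.175,"y": 0.24,"z": 0,"ax": 0,"ay": 0,"az": 43,"claw": 1},
  {"x": 0.21,"y": 0.285,"z": 0,"ax": 0,"ay": 0,"az": 51,"claw": 1},
  {"x": 0.25,"y": 0.335,"z": 0,"ax": 0,"ay": 0,"az": 60,"claw": 1},
  {"x": 0.285,"y": 0.385,"z": 0,"ax": 0,"ay": 0,"az": 68,"claw": 1},
])

```text
time: 1.9
ee_pos: [0.4586, -0.2402, 0.2927]
eef_rot: [180.0, -0.1, -6.4]
contact_force: [0.7, 0.3, 0.4]
finger_gap: 0.0867
```

Emit:
servo_tool([
  {"x": 0.035,"y": 0.05,"z": 0,"ax": 0,"ay": 0,"az": 0,"claw": 0.5},
  {"x": 0.07,"y": 0.1,"z": 0,"ax": 0,"ay": 0,"az": 0,"claw": 0.5},
  {"x": 0.105,"y": 0.145,"z": -0.01,"ax": 0,"ay": 0,"az": 0,"claw": 0},
  {"x": 0.11,"y": 0.15,"z": -0.02,"ax": 0,"ay": 0,"az": 0,"claw": 0},
  {"x": 0.11,"y": 0.15,"z": -0.02,"ax": 0,"ay": 0,"az": 0,"claw": 0},
])

```text
time: 2.52
ee_pos: [0.567, -0.0918, 0.2712]
eef_rot: [180.0, 0.1, -6.5]
contact_force: [0.9, -1.2, 0.3]
finger_gap: 0.045
```

Run:
```python
from h import *
w=capture("wrist"); cv2.imwrite("pics/w2.png",w["image"]); s=readout.state(); print(s["time"],s["ee_pos"],s["eef_rot"],s["contact_force"],s["finger_gap"])
np.save("pics/w2.npy",w,allow_pickle=True)
for n in("cell","store_box"):
  for d in spotter.cut_out(n,"wrist"): print(n,round(d["conf"],2),np.round(d["position"],1),d["region"].sum(),plane(w,d["position"],.035 if n=="cell" else .02,1)[0].round(4))
```

```text
2.575 [ 0.56692068 -0.09310034  0.27177258] [ 1.79950990e+02  7.96760610e-02 -6.67659722e+00] [-0.20315905 -1.14466858 -0.32421213] 0.04102425873304289
cell 0.94 [193.8 157.1] 3653 [ 0.453  -0.0201  0.035 ]
cell 0.83 [322.3 189.4] 2015 [ 0.5669 -0.0652  0.035 ]
cell 0.6 [372.2 261.7] 1385 [ 0.6058 -0.1381  0.035 ]
store_box 0.58 [237.6  27.5] 10467 [0.5051 0.0988 0.02  ]
```

View pics/w2.png

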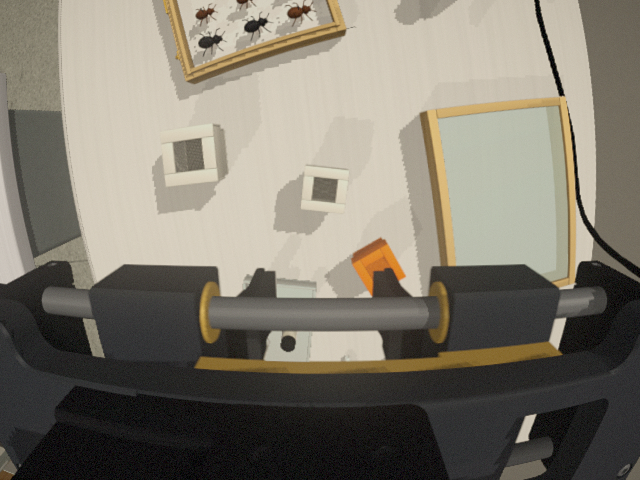

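Run:
```python
from h import *
w=np.load("pics/w2.npy",allow_pickle=True).item()
crop(w["image"],280,145,370,230,8,"w2c.png")
```

```text
(no output)
```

View pics/w2c.png

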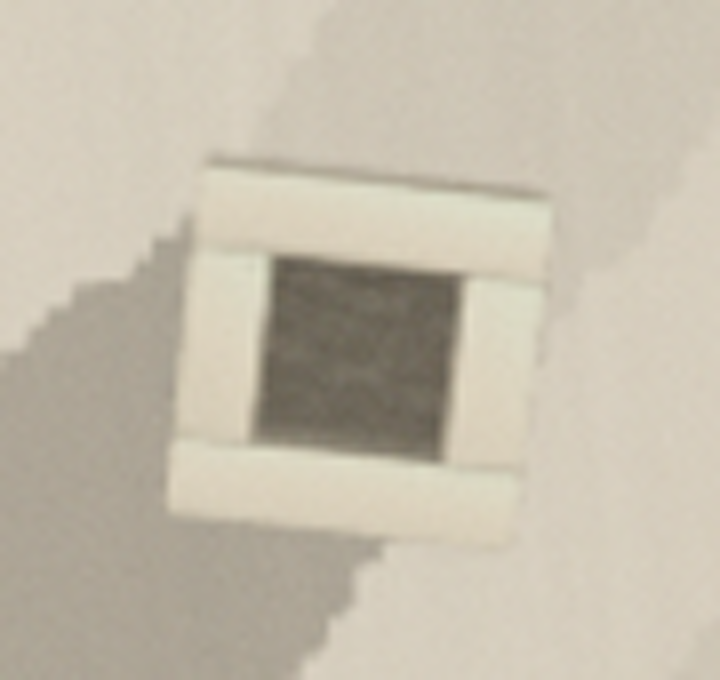

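Run:
```python
from h import *
w=np.load("pics/w2.npy",allow_pickle=True).item()
W=np.array([(272,257),(463,275),(443,462),(253,441)])/8+[279.6,144.6]
for z in(.040,.044,.048):
  P=plane(w,W,z,1)[:,:2]; print(z,P.mean(0).round(4),[np.linalg.norm(P[i]-P[i-1]).round(4) for i in range(4)])
  for i,j in((0,1),(3,2),(1,2),(0,3)):
    d=P[j]-P[i]; print(np.degrees(np.arctan2(d[1],d[0])).round(1))
```

```text
0.04 [ 0.5688 -0.0648] [np.float64(0.0206), np.float64(0.021), np.float64(0.021), np.float64(0.0212)]
-11.9
-12.9
-102.2
-102.6
0.044 [ 0.5688 -0.0643] [np.float64(0.0203), np.float64(0.0208), np.float64(0.0207), np.float64(0.0209)]
-11.9
-12.9
-102.2
-102.6
0.048 [ 0.5689 -0.0638] [np.float64(0.0201), np.float64(0.0205), np.float64(0.0204), np.float64(0.0207)]
-11.9
-12.9
-102.2
-102.6
```

Emit:
servo_tool([
  {"x": 0.001,"y": 0.015,"z": -0.03,"ax": 0,"ay": 0,"az": -3,"claw": 0},
  {"x": 0.001,"y": 0.0275,"z": -0.08,"ax": 0,"ay": 0,"az": -6,"claw": 0},
  {"x": 0.001,"y": 0.0275,"z": -0.125,"ax": 0,"ay": 0,"az": -6,"claw": 0},
  {"x": 0.001,"y": 0.0275,"z": -0.142,"ax": 0,"ay": 0,"az": -6,"claw": 0},
  {"x": 0.001,"y": 0.0275,"z": -0.142,"ax": 0,"ay": 0,"az": -6,"claw": 0},
])

```text
time: 3.3
ee_pos: [0.5682, -0.0654, 0.1302]
eef_rot: [180.0, 0.1, -12.7]
contact_force: [0.2, 0.3, 0.9]
finger_gap: 0.0001
```

Run:
```python
from h import *
w=capture("wrist"); cv2.imwrite("pics/w3.png",w["image"]);s=readout.state(); print(s["time"],s["ee_pos"],s["eef_rot"],s["contact_force"],s["finger_gap"])
```

```text
3.35 [ 0.56921898 -0.0651884   0.13148642] [ 1.79991799e+02 -9.06168239e-02 -1.26828233e+01] [-0.876255   -0.11044377  1.00476928] 0.0006984659846338233
```

View pics/w3.png

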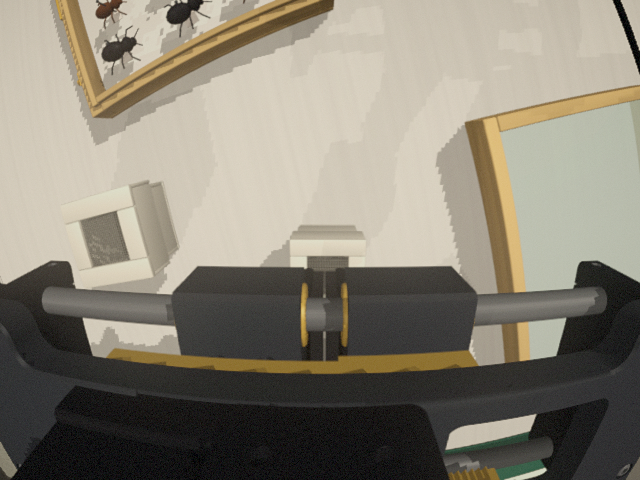

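Emit:
servo_tool([
  {"x": 0,"y": 0.001,"z": -0.008,"ax": 0,"ay": 0,"az": 0,"claw": 0},
  {"x": 0,"y": 0.001,"z": -0.014,"ax": 0,"ay": 0,"az": 0,"claw": 0},
  {"x": 0,"y": 0.001,"z": -0.018,"ax": 0,"ay": 0,"az": 0,"claw": 0},
  {"x": 0,"y": 0.001,"z": -0.02,"ax": 0,"ay": 0,"az": 0,"claw": 0},
])

```text
time: 3.85
ee_pos: [0.5689, -0.0633, 0.1105]
eef_rot: [180.0, -0.0, -12.6]
contact_force: [-0.8, -0.6, 2.0]
finger_gap: 0.0004
```

Emit:
servo_tool([
  {"x": 0,"y": 0,"z": -0.002,"ax": 0,"ay": 0,"az": 0,"claw": 0},
  {"x": 0,"y": 0,"z": -0.003,"ax": 0,"ay": 0,"az": 0,"claw": 0},
  {"x": 0,"y": 0,"z": -0.004,"ax": 0,"ay": 0,"az": 0,"claw": 0},
  {"x": 0,"y": 0,"z": -0.004,"ax": 0,"ay": 0,"az": 0,"claw": 0},
])

```text
time: 4.35
ee_pos: [0.569, -0.0632, 0.107]
eef_rot: [180.0, -0.1, -12.6]
contact_force: [-0.7, 0.4, 6.1]
finger_gap: 0.0006
```

Emit:
servo_tool([
  {"x": 0,"y": 0,"z": -0.001,"ax": 0,"ay": 0,"az": 0,"claw": 0},
  {"x": 0,"y": 0,"z": -0.002,"ax": 0,"ay": 0,"az": 0,"claw": 0},
  {"x": 0,"y": 0,"z": -0.002,"ax": 0,"ay": 0,"az": 0,"claw": 0},
])

```text
time: 4.72
ee_pos: [0.5692, -0.0632, 0.1065]
eef_rot: [179.9, -0.1, -12.6]
contact_force: [-3.3, -0.1, 15.4]
finger_gap: 0.0007
```

Run:
```python
from h import *
for i in range(4):
  w=capture("wrist");s=readout.state(); print(s["time"],s["ee_pos"],s["contact_force"],s["finger_gap"])
```

```text
4.775 [ 0.56914627 -0.06322335  0.10648347] [-4.66582386 -0.50419544 15.83228402] 0.00029108531628576414
4.825 [ 0.56916001 -0.06320168  0.10650069] [-4.40697498 -0.59009583 15.33062555] 0.0006601150549969732
4.875 [ 0.56914265 -0.06322525  0.10648237] [-5.81823741 -0.39512863 15.29447841] 0.0003079852495481751
4.925 [ 0.56917856 -0.06322489  0.10651365] [-4.86662409 -0.06541613 14.90975061] 0.0007280376811995811
```

Emit:
servo_tool([
  {"x": 0,"y": 0,"z": 0.03,"ax": 0,"ay": 0,"az": 0,"claw": 0},
  {"x": 0,"y": 0.02,"z": 0.08,"ax": 0,"ay": 0,"az": 0,"claw": 0.5},
  {"x": 0,"y": 0.06,"z": 0.12,"ax": 0,"ay": 0,"az": 8,"claw": 1},
  {"x": 0,"y": 0.11,"z": 0.15,"ax": 0,"ay": 0,"az": 16,"claw": 1},
  {"x": 0,"y": 0.16,"z": 0.17,"ax": 0,"ay": 0,"az": 20,"claw": 1},
  {"x": 0,"y": 0.2,"z": 0.17,"ax": 0,"ay": 0,"az": 20,"claw": 1},
  {"x": 0,"y": 0.2,"z": 0.17,"ax": 0,"ay": 0,"az": 20,"claw": 1},
])

```text
time: 5.8
ee_pos: [0.5673, 0.1415, 0.2744]
eef_rot: [-179.9, -0.0, 7.8]
contact_force: [0.3, 0.4, 0.1]
finger_gap: 0.0531
```

Run:
```python
from h import *
w=capture("wrist"); cv2.imwrite("pics/w4.png",w["image"]);s=readout.state(); print(s["time"],s["ee_pos"],s["eef_rot"],s["contact_force"],s["finger_gap"])
np.save("pics/w4.npy",w,allow_pickle=True)
for n in("glue_bottle","store_box"):
  for d in spotter.cut_out(n,"wrist"): print(n,round(d["conf"],2),np.round(d["position"],1),d["region"].sum(),plane(w,d["position"],.02,1)[0].round(4))
```

```text
5.85 [0.5678612  0.13855453 0.27391978] [-1.79983578e+02  3.64298840e-02  7.61705061e+00] [ 0.10392256 -1.400843    0.070032  ] 0.05645741406902551
glue_bottle 0.91 [477.7   8.3] 1580 [0.6894 0.3754 0.02  ]
store_box 0.72 [271.1 172.1] 34680 [0.5113 0.176  0.02  ]
```

View pics/w4.png

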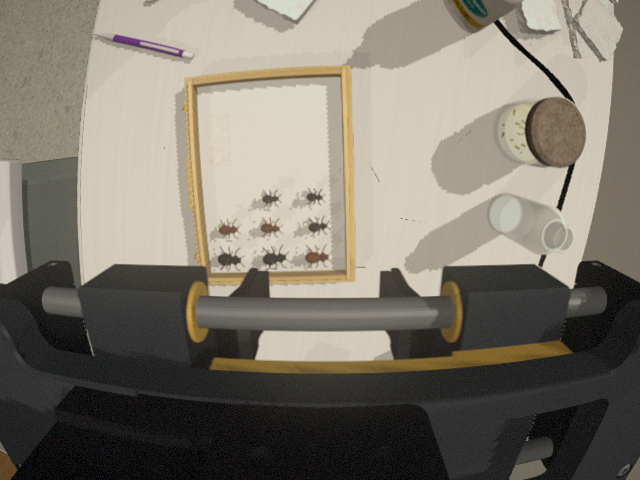

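Run:
```python
from h import *
w=np.load("pics/w4.npy",allow_pickle=True).item();im=w["image"]
big=lambda x,y:cv2.resize(im[y:y+48,x:x+64],None,fx=6,fy=6,interpolation=cv2.INTER_CUBIC)
o=np.vstack([np.hstack([big(170,55),big(310,50)]),np.hstack([big(180,240),big(315,245)])]);cv2.imwrite("pics/w4c.png",o)
```

```text
(no output)
```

View pics/w4c.png

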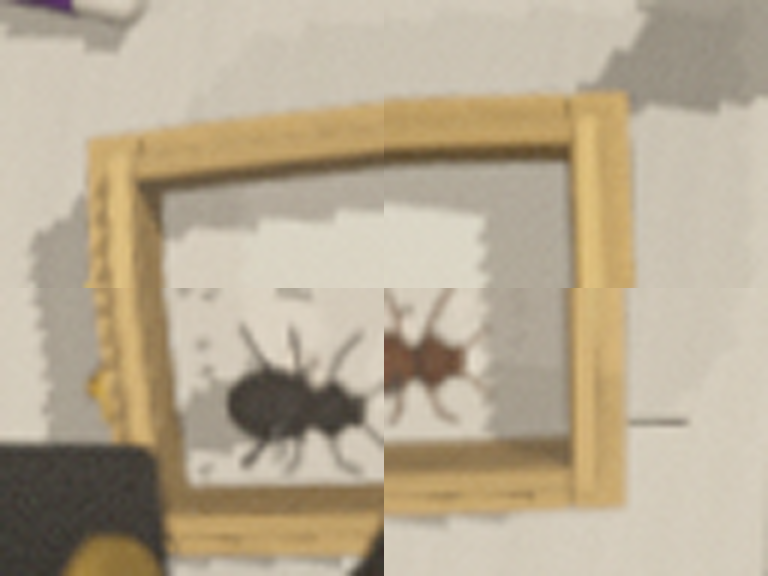

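```bash
cat > fit.py <<'E'
from h import *
from scipy.optimize import least_squares
w=np.load("pics/w4.npy",allow_pickle=True).item()
M=[(70,95,341.3,74.5),(79,104,350.7,65.5),(79,-104,355.2,281.2),(70,-95,346.3,274.8),(-70,95,192.5,85.3)]
M=np.array(M)
def rt(p): 
    a=p[2]; c,s=np.cos(a),np.sin(a); X=M[:,:2]/1000
    return np.c_[p[0]+c*X[:,0]-s*X[:,1],p[1]+s*X[:,0]+c*X[:,1],np.full(len(X),.028)]
g=lambda p:(proj(w,rt(p),1)-M[:,2:]).ravel()
r=least_squares(g,[.51,.176,.14]); print(r.x[:2].round(4),np.degrees(r.x[2]).round(2)); print(r.fun.reshape(-1,2).round(2))
P=rt(r.x); print("corner",P[0].round(4)); Q=plane(w,M[:,2:],.028,1); print(Q.round(4))
a=r.x[2];c,s=np.cos(a),np.sin(a)
print("target",P[0,0]+c*-.0172+s*.0172,P[0,1]-s*.0172-c*.0172)
d=Q[1]-Q[2];print("far edge yaw",np.degrees(np.arctan2(-d[0],d[1])));d=Q[0]-Q[4];print("left edge yaw",np.degrees(np.arctan2(d[1],d[0])))
E
python3 fit.py
```

```text
[0.5108 0.1695] 9.7
[[ 0.07 -0.26]
 [ 0.25 -0.81]
 [ 0.23  1.54]
 [-0.08 -0.27]
 [-0.48 -0.08]]
corner [0.5638 0.275  0.028 ]
[[0.5638 0.2747 0.028 ]
 [0.5711 0.2845 0.028 ]
 [0.6057 0.0819 0.028 ]
 [0.5959 0.0874 0.028 ]
 [0.4263 0.2513 0.028 ]]
target 0.5497632543832679 0.25511083712135196
far edge yaw 9.705282637887258
left edge yaw 9.65366720058869
```

Emit:
servo_tool([
  {"x": 0,"y": -0.05,"z": 0,"ax": 0,"ay": 0,"az": -7,"claw": 0.75},
  {"x": 0,"y": -0.11,"z": 0,"ax": 0,"ay": 0,"az": -14,"claw": 0.75},
  {"x": 0,"y": -0.17,"z": 0,"ax": 0,"ay": 0,"az": -20,"claw": 0.75},
  {"x": 0,"y": -0.23,"z": 0,"ax": 0,"ay": 0,"az": -20,"claw": 0.75},
  {"x": 0,"y": -0.23,"z": 0,"ax": 0,"ay": 0,"az": -20,"claw": 0.75},
])

```text
time: 6.58
ee_pos: [0.5672, -0.1028, 0.2733]
eef_rot: [179.8, 0.1, -13.4]
contact_force: [-0.4, 1.1, -0.6]
finger_gap: 0.065
```

Run:
```python
from h import *
w=capture("wrist"); cv2.imwrite("pics/w5.png",w["image"]);s=readout.state(); print(s["time"],s["ee_pos"],s["eef_rot"],s["contact_force"],s["finger_gap"])
np.save("pics/w5.npy",w,allow_pickle=True)
u=proj(w,[.569,-.0635,.0377],1)[0]; print(u); u=u.astype(int)
crop(w["image"],u[0]-45,u[1]-45,u[0]+45,u[1]+45,8,"w5c.png"); print(u-45)
```

```text
6.625 [ 0.56764895 -0.09847562  0.27351506] [ 1.79941992e+02  6.90416734e-02 -1.31117500e+01] [ 0.68484341  0.86976151 -0.71499037] 0.06548504243103664
[317.33076046 174.87334701]
[272 129]
```

View pics/w5c.png

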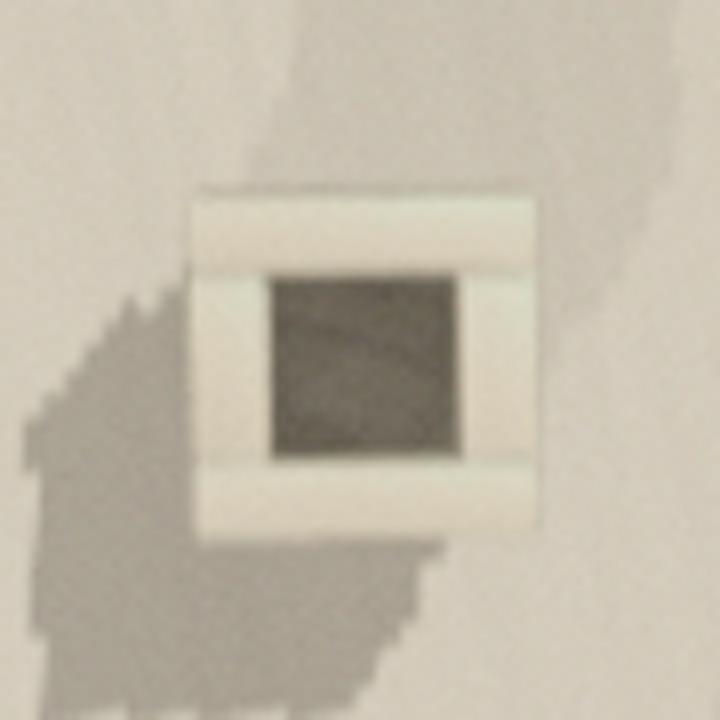

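Emit:
servo_tool([
  {"x": 0,"y": 0.02,"z": -0.03,"ax": 0,"ay": 0,"az": 0,"claw": 0.75},
  {"x": 0,"y": 0.03,"z": -0.08,"ax": 0,"ay": 0,"az": 0,"claw": 0.75},
  {"x": 0,"y": 0.03,"z": -0.12,"ax": 0,"ay": 0,"az": 0,"claw": 0.75},
  {"x": 0,"y": 0.03,"z": -0.15,"ax": 0,"ay": 0,"az": 0,"claw": 0.75},
  {"x": 0,"y": 0.03,"z": -0.17,"ax": 0,"ay": 0,"az": 0,"claw": 0.75},
  {"x": 0,"y": 0.03,"z": -0.183,"ax": 0,"ay": 0,"az": 0,"claw": 0.75},
  {"x": 0,"y": 0.03,"z": -0.183,"ax": 0,"ay": 0,"az": 0,"claw": 0.75},
])

```text
time: 7.5
ee_pos: [0.5683, -0.0631, 0.0909]
eef_rot: [-180.0, 0.1, -12.6]
contact_force: [0.0, 0.0, 0.2]
finger_gap: 0.0652
```

Emit:
servo_tool([
  {"x": 0,"y": 0,"z": 0,"ax": 0,"ay": 0,"az": 0,"claw": 0.35},
  {"x": 0,"y": 0,"z": 0,"ax": 0,"ay": 0,"az": 0,"claw": 0.35},
  {"x": 0,"y": 0,"z": 0,"ax": 0,"ay": 0,"az": 0,"claw": 0.35},
  {"x": 0,"y": 0,"z": 0,"ax": 0,"ay": 0,"az": 0,"claw": 0.35},
  {"x": 0,"y": 0,"z": 0,"ax": 0,"ay": 0,"az": 0,"claw": 0.35},
], grip_force=30)

```text
time: 8.12
ee_pos: [0.569, -0.0633, 0.0918]
eef_rot: [180.0, -0.1, -12.6]
contact_force: [-0.5, -0.6, 3.1]
finger_gap: 0.0385
```

Emit:
servo_tool([
  {"x": 0,"y": 0,"z": 0.01,"ax": 0,"ay": 0,"az": 0,"claw": 0.3},
  {"x": 0,"y": 0,"z": 0.03,"ax": 0,"ay": 0,"az": 0,"claw": 0.3},
  {"x": 0,"y": 0,"z": 0.06,"ax": 0,"ay": 0,"az": 0,"claw": 0.3},
  {"x": 0,"y": 0,"z": 0.1,"ax": 0,"ay": 0,"az": 0,"claw": 0.3},
  {"x": 0,"y": 0,"z": 0.11,"ax": 0,"ay": 0,"az": 0,"claw": 0.3},
  {"x": 0,"y": 0,"z": 0.11,"ax": 0,"ay": 0,"az": 0,"claw": 0.3},
])

```text
time: 8.88
ee_pos: [0.5689, -0.0633, 0.2023]
eef_rot: [180.0, -0.1, -12.6]
contact_force: [0.3, -0.2, -2.0]
finger_gap: 0.0384
```

Run:
```python
from h import *
s=readout.state(); print(s["time"],s["ee_pos"],s["eef_rot"],s["contact_force"],s["finger_gap"])
w=capture("wrist"); cv2.imwrite("pics/w6.png",w["image"])
c=capture("scene"); crop(c["image"],240,140,400,260,5,"s6.png")
```

```text
8.875 [ 0.56888092 -0.06328002  0.20228719] [ 1.79979660e+02 -1.11162092e-01 -1.26042598e+01] [ 0.30585119 -0.2104622  -1.98563527] 0.03835899283444011
```

View pics/w6.png

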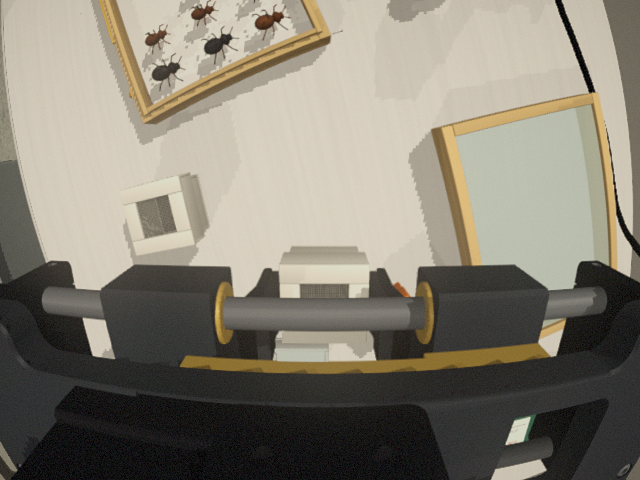

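View pics/s6.png

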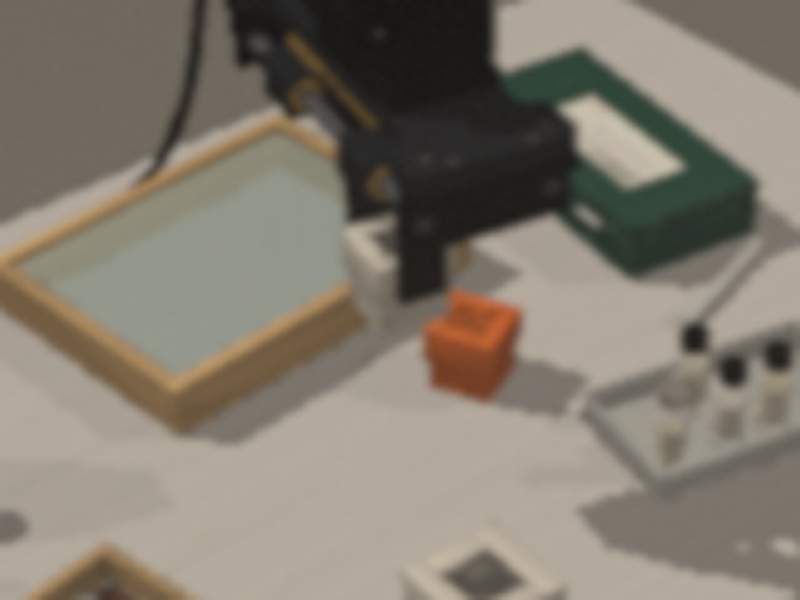

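Emit:
servo_tool([
  {"x": -0.002,"y": 0.03,"z": 0,"ax": 0,"ay": 0,"az": 2,"claw": 0.3},
  {"x": -0.006,"y": 0.08,"z": 0,"ax": 0,"ay": 0,"az": 6,"claw": 0.3},
  {"x": -0.01,"y": 0.13,"z": 0,"ax": 0,"ay": 0,"az": 10,"claw": 0.3},
  {"x": -0.014,"y": 0.18,"z": 0,"ax": 0,"ay": 0,"az": 14,"claw": 0.3},
  {"x": -0.018,"y": 0.23,"z": 0,"ax": 0,"ay": 0,"az": 18,"claw": 0.3},
  {"x": -0.021,"y": 0.28,"z": 0,"ax": 0,"ay": 0,"az": 21,"claw": 0.3},
  {"x": -0.0233,"y": 0.305,"z": 0,"ax": 0,"ay": 0,"az": 22.3,"claw": 0.3},
  {"x": -0.0233,"y": 0.3125,"z": 0,"ax": 0,"ay": 0,"az": 22.3,"claw": 0.3},
])

```text
time: 9.98
ee_pos: [0.5432, 0.2526, 0.2003]
eef_rot: [-179.9, 0.1, 10.0]
contact_force: [0.4, 0.2, -0.6]
finger_gap: 0.0387
```

Emit:
servo_tool([
  {"x": 0,"y": 0,"z": -0.02,"ax": 0,"ay": 0,"az": 0,"claw": 0.3},
  {"x": 0,"y": 0,"z": -0.04,"ax": 0,"ay": 0,"az": 0,"claw": 0.3},
  {"x": 0,"y": 0,"z": -0.055,"ax": 0,"ay": 0,"az": 0,"claw": 0.3},
  {"x": 0,"y": 0,"z": -0.055,"ax": 0,"ay": 0,"az": 0,"claw": 0.3},
])

```text
time: 10.48
ee_pos: [0.5445, 0.2479, 0.1442]
eef_rot: [180.0, 0.2, 9.6]
contact_force: [0.2, 0.1, 0.3]
finger_gap: 0.0383
```

Run:
```python
from h import *
s=readout.state(); print(s["time"],s["ee_pos"],s["eef_rot"],s["contact_force"],s["finger_gap"])
w=capture("wrist"); cv2.imwrite("pics/w7.png",w["image"])
np.save("pics/w7.npy",w,allow_pickle=True)
c=capture("scene"); crop(c["image"],160,190,320,310,5,"s7.png")
```

```text
10.475 [0.54449236 0.24787391 0.14415451] [179.9527666    0.20285356   9.63502132] [0.1722022  0.14938297 0.29678714] 0.03833594245387534
```

View pics/w7.png

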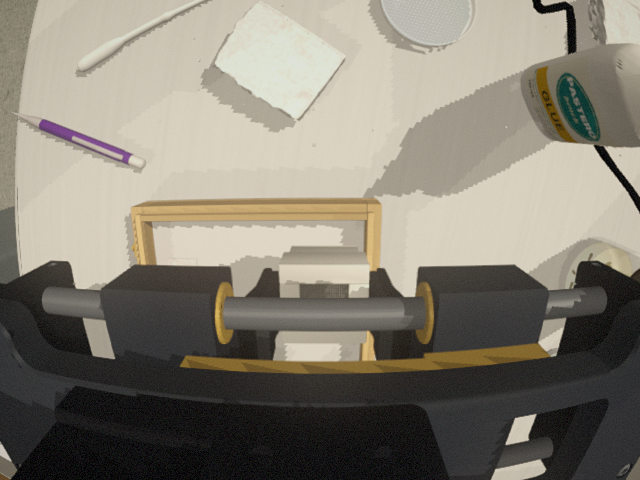

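View pics/s7.png

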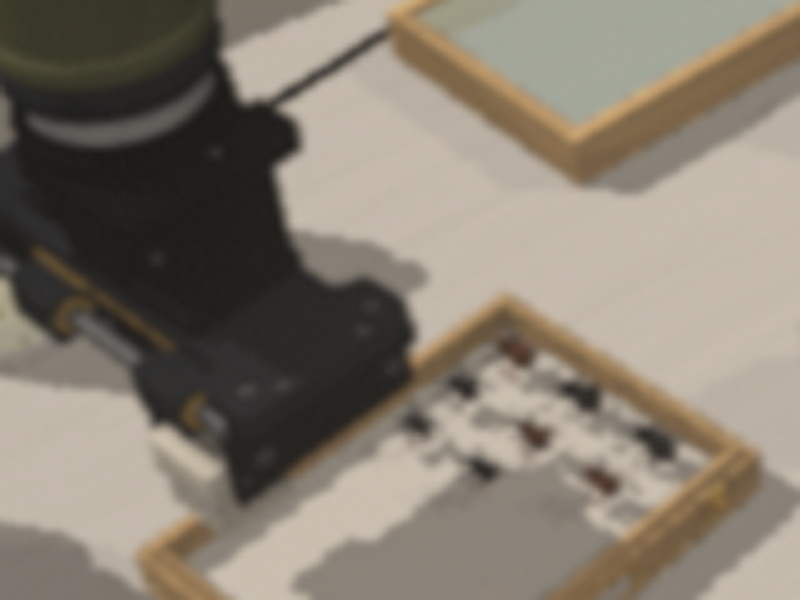

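Run:
```python
from h import *
w=np.load("pics/w7.npy",allow_pickle=True).item()
print(w["position"],w["attitude"])
print(proj(w,[[.5638,.275,.028]],1))
crop(w["image"],260,190,400,280,5.7,"w7c.png")
```

```text
[0.53193669 0.31626875 0.23832029] [-14.62038067   0.14749507   9.69309897]
[[366.96785784 221.4963096 ]]
```

View pics/w7c.png

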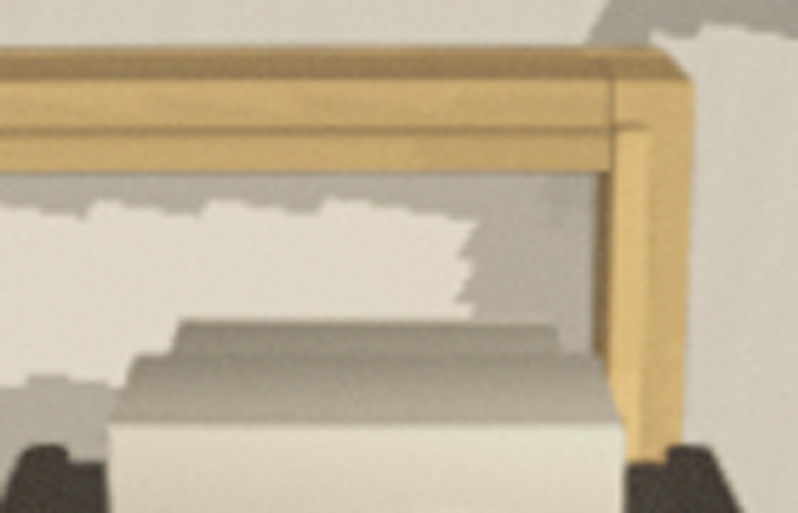

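Emit:
servo_tool([
  {"x": 0,"y": 0,"z": -0.015,"ax": 0,"ay": 0,"az": 0,"claw": 0.3},
  {"x": 0,"y": 0,"z": -0.028,"ax": 0,"ay": 0,"az": 0,"claw": 0.3},
  {"x": 0,"y": 0,"z": -0.036,"ax": 0,"ay": 0,"az": 0,"claw": 0.3},
  {"x": 0,"y": 0,"z": -0.04,"ax": 0,"ay": 0,"az": 0,"claw": 0.3},
  {"x": 0,"y": 0,"z": -0.04,"ax": 0,"ay": 0,"az": 0,"claw": 0.3},
])

```text
time: 11.2
ee_pos: [0.5451, 0.2493, 0.106]
eef_rot: [180.0, 0.0, 9.7]
contact_force: [-0.2, 0.4, -0.6]
finger_gap: 0.0384
```

Emit:
servo_tool([
  {"x": 0,"y": 0,"z": -0.0015,"ax": 0,"ay": 0,"az": 0,"claw": 0.3},
  {"x": 0,"y": 0,"z": -0.003,"ax": 0,"ay": 0,"az": 0,"claw": 0.3},
  {"x": 0,"y": 0,"z": -0.003,"ax": 0,"ay": 0,"az": 0,"claw": 0.3},
])

```text
time: 11.58
ee_pos: [0.5455, 0.2494, 0.1038]
eef_rot: [180.0, -0.0, 9.7]
contact_force: [-1.1, -0.3, 1.8]
finger_gap: 0.0381
```

Emit:
servo_tool([
  {"x": -0.0003,"y": 0.002,"z": -0.0003,"ax": 0,"ay": 0,"az": 0,"claw": 0.3},
  {"x": -0.0007,"y": 0.004,"z": -0.0003,"ax": 0,"ay": 0,"az": 0,"claw": 0.3},
  {"x": -0.0008,"y": 0.005,"z": -0.0003,"ax": 0,"ay": 0,"az": 0,"claw": 0.3},
  {"x": -0.0008,"y": 0.005,"z": -0.0003,"ax": 0,"ay": 0,"az": 0,"claw": 0.3},
])

```text
time: 12.08
ee_pos: [0.5457, 0.2526, 0.1038]
eef_rot: [179.8, -0.1, 9.6]
contact_force: [0.1, -3.0, 5.6]
finger_gap: 0.0386
```

Emit:
servo_tool([
  {"x": -0.0002,"y": 0.001,"z": 0,"ax": 0,"ay": 0,"az": 0,"claw": 0.3},
  {"x": -0.0003,"y": 0.002,"z": 0,"ax": 0,"ay": 0,"az": 0,"claw": 0.3},
  {"x": -0.0003,"y": 0.002,"z": 0,"ax": 0,"ay": 0,"az": 0,"claw": 0.3},
])

```text
time: 12.45
ee_pos: [0.5455, 0.255, 0.1038]
eef_rot: [179.9, -0.1, 9.6]
contact_force: [1.2, -2.4, 5.0]
finger_gap: 0.0383
```

Emit:
servo_tool([
  {"x": -0.0002,"y": 0.001,"z": 0,"ax": 0,"ay": 0,"az": 0,"claw": 0.3},
  {"x": -0.0003,"y": 0.002,"z": 0,"ax": 0,"ay": 0,"az": 0,"claw": 0.3},
  {"x": -0.0003,"y": 0.002,"z": 0,"ax": 0,"ay": 0,"az": 0,"claw": 0.3},
])

```text
time: 12.82
ee_pos: [0.5455, 0.256, 0.1039]
eef_rot: [179.8, -0.1, 9.6]
contact_force: [0.6, -5.4, 7.0]
finger_gap: 0.0383
```

Emit:
servo_tool([
  {"x": 0.002,"y": 0.0003,"z": 0,"ax": 0,"ay": 0,"az": 0,"claw": 0.3},
  {"x": 0.004,"y": 0.0007,"z": 0,"ax": 0,"ay": 0,"az": 0,"claw": 0.3},
  {"x": 0.006,"y": 0.001,"z": 0,"ax": 0,"ay": 0,"az": 0,"claw": 0.3},
  {"x": 0.006,"y": 0.001,"z": 0,"ax": 0,"ay": 0,"az": 0,"claw": 0.3},
])

```text
time: 13.32
ee_pos: [0.5469, 0.2565, 0.1038]
eef_rot: [179.6, 0.5, 9.7]
contact_force: [-12.3, -9.7, 18.9]
finger_gap: 0.0385
```

Emit:
servo_tool([
  {"x": 0,"y": -0.001,"z": 0.0015,"ax": 0,"ay": 0,"az": 0,"claw": 0.3},
  {"x": 0,"y": -0.001,"z": 0.0025,"ax": 0,"ay": 0,"az": 0,"claw": 0.3},
  {"x": 0,"y": -0.001,"z": 0.0025,"ax": 0,"ay": 0,"az": 0,"claw": 0.3},
])

```text
time: 13.7
ee_pos: [0.5493, 0.2566, 0.1046]
eef_rot: [179.9, 0.2, 9.7]
contact_force: [-2.4, -5.1, 0.7]
finger_gap: 0.0386
```

Run:
```python
from h import *
s=readout.state(); print(s["time"],s["ee_pos"],s["eef_rot"],s["contact_force"],s["wrist_torque"])
w=capture("wrist"); cv2.imwrite("pics/w8.png",w["image"]);crop(w["image"],250,190,400,310,5.3,"w8c.png")
```

```text
13.7 [0.54931305 0.25661914 0.10460196] [1.79850570e+02 1.52065797e-01 9.66364296e+00] [-2.36868337 -5.08088397  0.67389603] [-1.20983983  0.43547254  0.0907567 ]
```

View pics/w8c.png

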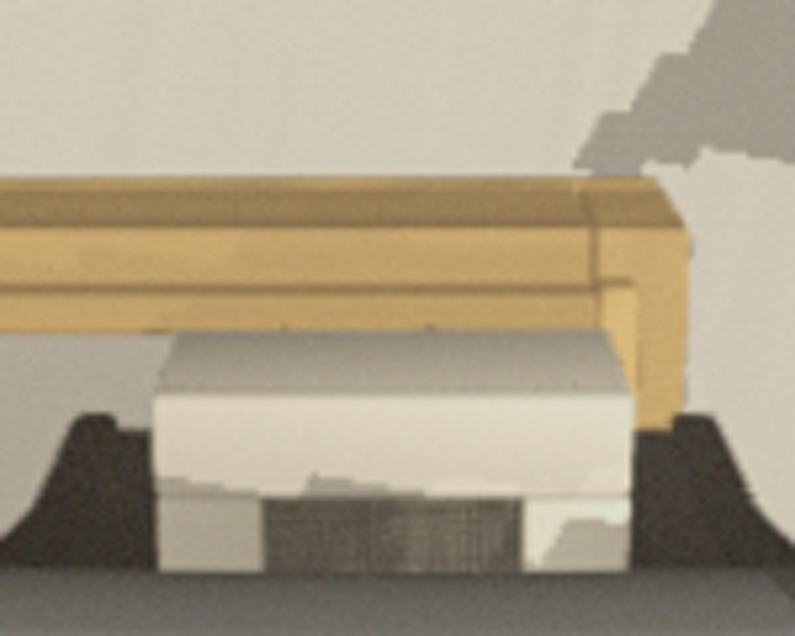

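Emit:
servo_tool([
  {"x": 0.001,"y": 0.0002,"z": 0,"ax": 0,"ay": 0,"az": 0,"claw": 0.3},
  {"x": 0.002,"y": 0.0003,"z": 0,"ax": 0,"ay": 0,"az": 0,"claw": 0.3},
  {"x": 0.002,"y": 0.0003,"z": 0,"ax": 0,"ay": 0,"az": 0,"claw": 0.3},
])

```text
time: 14.12
ee_pos: [0.5506, 0.2569, 0.1045]
eef_rot: [179.8, 0.3, 9.7]
contact_force: [-5.1, -5.2, 1.4]
finger_gap: 0.0384
```

Emit:
servo_tool([
  {"x": 0.001,"y": 0.0002,"z": 0,"ax": 0,"ay": 0,"az": 0,"claw": 0.3},
  {"x": 0.002,"y": 0.0003,"z": 0,"ax": 0,"ay": 0,"az": 0,"claw": 0.3},
  {"x": 0.002,"y": 0.0003,"z": 0,"ax": 0,"ay": 0,"az": 0,"claw": 0.3},
  {"x": 0.002,"y": 0.0003,"z": 0,"ax": 0,"ay": 0,"az": 0,"claw": 0.3},
])

```text
time: 14.62
ee_pos: [0.5509, 0.257, 0.1045]
eef_rot: [179.8, 0.5, 9.7]
contact_force: [-9.2, -7.1, 5.8]
finger_gap: 0.0384
```

Emit:
servo_tool([
  {"x": -0.002,"y": -0.0012,"z": 0,"ax": 0,"ay": 0,"az": 0,"claw": 0.3},
  {"x": -0.0035,"y": -0.0022,"z": -0.001,"ax": 0,"ay": 0,"az": 0,"claw": 0.3},
  {"x": -0.0035,"y": -0.0022,"z": -0.002,"ax": 0,"ay": 0,"az": 0,"claw": 0.3},
  {"x": -0.0035,"y": -0.0022,"z": -0.003,"ax": 0,"ay": 0,"az": 0,"claw": 0.3},
  {"x": -0.0035,"y": -0.0022,"z": -0.003,"ax": 0,"ay": 0,"az": 0,"claw": 0.3},
])

```text
time: 15.25
ee_pos: [0.5503, 0.2566, 0.1038]
eef_rot: [179.9, 0.0, 9.7]
contact_force: [-5.1, -6.1, 9.5]
finger_gap: 0.0387
```

Emit:
servo_tool([
  {"x": 0.001,"y": 0.0005,"z": 0,"ax": 0,"ay": 0,"az": 0,"claw": 0.3},
  {"x": 0.002,"y": 0.001,"z": 0.0003,"ax": 0,"ay": 0,"az": 0,"claw": 0.3},
  {"x": 0.002,"y": 0.001,"z": 0.0003,"ax": 0,"ay": 0,"az": 0,"claw": 0.3},
  {"x": 0.002,"y": 0.001,"z": 0.0003,"ax": 0,"ay": 0,"az": 0,"claw": 0.3},
])

```text
time: 15.75
ee_pos: [0.5507, 0.2568, 0.1038]
eef_rot: [179.8, 0.3, 9.7]
contact_force: [-11.1, -7.9, 14.0]
finger_gap: 0.0387
```

Run:
```python
from h import *
for i in range(3):
  w=capture("wrist");s=readout.state(); print(s["time"],s["ee_pos"],s["eef_rot"],s["contact_force"],s["wrist_torque"])
cv2.imwrite("pics/w9.png",w["image"]);crop(w["image"],250,190,400,310,5.3,"w9c.png")
np.save("pics/w9.npy",w,allow_pickle=True)
```

```text
15.8 [0.55064616 0.25681622 0.10378537] [179.81820312   0.2651021    9.69459795] [-11.14417367  -8.7519372   14.43550641] [-1.85852122  2.10665884 -0.00981565]
15.85 [0.55067538 0.25678818 0.10381608] [179.81510684   0.26008208   9.69254119] [-10.55427997  -7.77783048  14.38012187] [-1.81346131  2.18557249  0.00977017]
15.9 [0.55065253 0.2568019  0.10379895] [179.81716742   0.26243974   9.69348959] [-10.37115363  -9.0484121   14.39300577] [-1.79852313  2.14944492  0.02760179]
```

View pics/w9c.png

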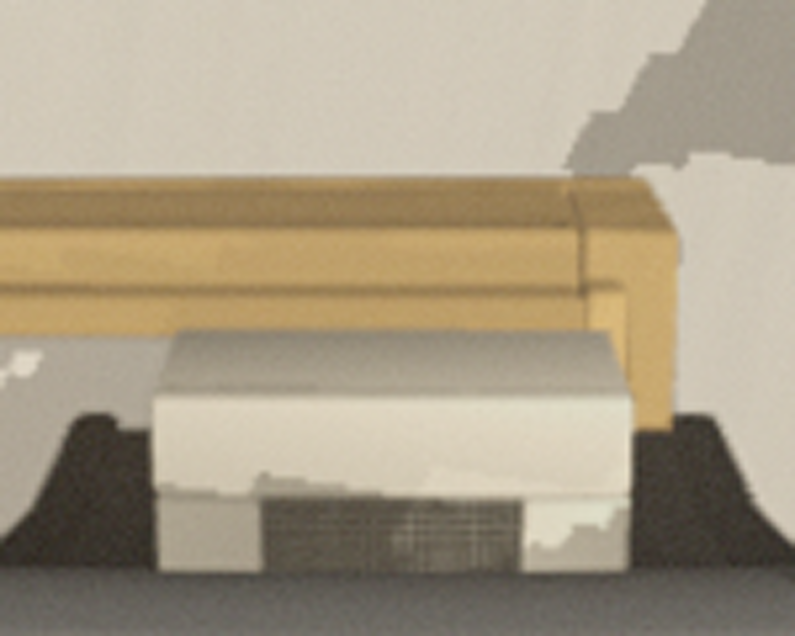

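Run:
```python
from h import *
w=np.load("pics/w9.npy",allow_pickle=True).item()
a=np.radians(9.7);c,s=np.cos(a),np.sin(a)
def L(x,y,z): return [.5638+c*x-s*y,.275+s*x+c*y,z]
pts={"outer corner top":(.009,.009,.028),"inner left wall top edge x=-50":(-.05,0,.028),"outer left x=-20":(-.02,.009,.028),"lid bottom FL":(.0021,.0021,.0305),"lid bottom NL":(-.0365,.0021,.0305),"lid top FL":(.0021,.0021,.0485),"lid top NL":(-.0365,.0021,.0485)}
for k,v in pts.items(): print(k,((proj(w,[L(*v)],1)[0]-[250,190])*5.3).round(1))
p=readout.state()["ee_pos"];
from scipy.spatial.transform import Rotation as R
r=R.from_euler("xyz",readout.state()["eef_rot"],degrees=True); t=p+r.apply([0,0,.0917])
d=t-np.array([.5638,.275,0]); print("underside local",c*d[0]+s*d[1],-s*d[0]+c*d[1],t[2])
```

```text
outer corner top [686.5 249. ]
inner left wall top edge x=-50 [ 36.1 342.8]
outer left x=-20 [363.4 248.4]
lid bottom FL [610.9 330.8]
lid bottom NL [178.5 329.9]
lid top FL [633.7 397. ]
lid top NL [154.7 396. ]
underside local -0.016445751840040414 -0.01601528694948532 0.012100377277905111
```

Emit:
servo_tool([
  {"x": 0,"y": 0,"z": 0.0005,"ax": 0,"ay": 0,"az": 0,"claw": 0.3},
  {"x": -0.0003,"y": 0.0015,"z": 0.0008,"ax": 0,"ay": 0,"az": 0,"claw": 0.3},
  {"x": -0.0004,"y": 0.0025,"z": 0.0008,"ax": 0,"ay": 0,"az": 0,"claw": 0.3},
  {"x": -0.0004,"y": 0.0025,"z": 0.0008,"ax": 0,"ay": 0,"az": 0,"claw": 0.3},
])

```text
time: 16.4
ee_pos: [0.5506, 0.2571, 0.1038]
eef_rot: [179.6, 0.3, 9.6]
contact_force: [-9.0, -10.8, 11.4]
finger_gap: 0.0383
```

Run:
```python
from h import *
w=capture("wrist");s=readout.state(); print(s["time"],s["ee_pos"],s["eef_rot"],s["contact_force"],s["wrist_torque"])
cv2.imwrite("pics/w10.png",w["image"]);crop(w["image"],255,235,305,270,16,"w10c.png")
np.save("pics/w10.npy",w,allow_pickle=True)
c=capture("scene"); crop(c["image"],160,190,320,310,5,"s10.png")
```

```text
16.45 [0.55068746 0.25708702 0.10382293] [179.63984012   0.31805133   9.62309206] [-10.20241733 -10.60594883  11.23925387] [-2.52677913  1.89987201  0.02869707]
```

View pics/w10c.png

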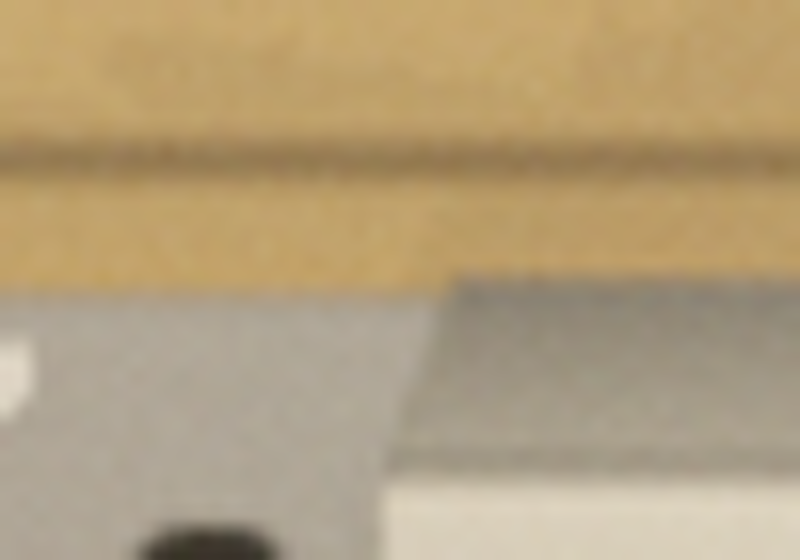

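View pics/s10.png

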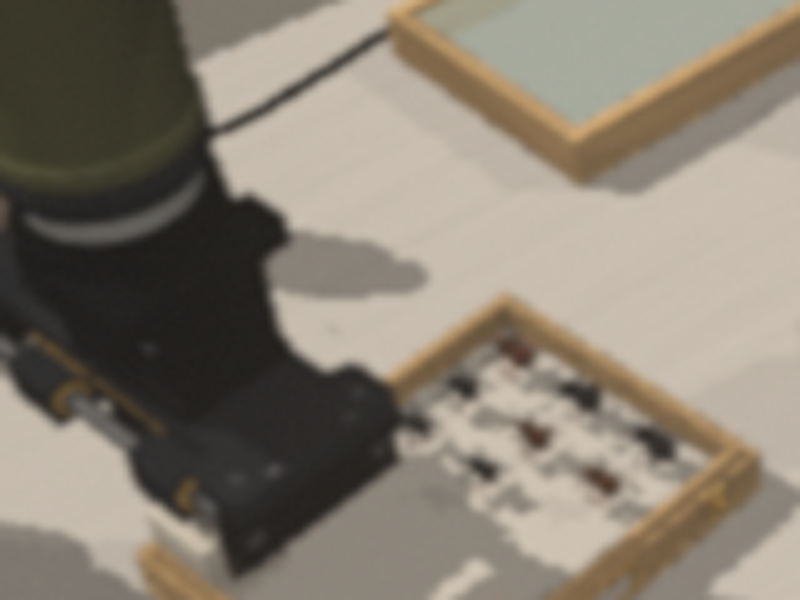

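Emit:
servo_tool([
  {"x": -0.001,"y": 0,"z": 0.0004,"ax": 0,"ay": 0,"az": 0,"claw": 0.3},
  {"x": -0.0025,"y": 0,"z": 0.0005,"ax": 0,"ay": 0,"az": 0,"claw": 0.3},
  {"x": -0.0035,"y": 0.0005,"z": 0.0005,"ax": 0,"ay": 0,"az": 0,"claw": 0.3},
  {"x": -0.0035,"y": 0.001,"z": 0.0005,"ax": 0,"ay": 0,"az": 0,"claw": 0.3},
  {"x": -0.0035,"y": 0.001,"z": 0.0005,"ax": 0,"ay": 0,"az": 0,"claw": 0.3},
])

```text
time: 17.12
ee_pos: [0.5502, 0.2572, 0.104]
eef_rot: [179.6, -0.0, 9.6]
contact_force: [-0.3, -10.3, 3.2]
finger_gap: 0.0383
```

```bash
cat > st.py <<'E'
from h import *
F=[]
for i in range(3):
  w=capture("wrist");s=readout.state();F.append(s["contact_force"])
a=np.radians(9.7);c,s_=np.cos(a),np.sin(a); r=R.from_euler("xyz",s["eef_rot"],degrees=True)
t=s["ee_pos"]+r.apply([0,0,.075]); F=np.mean(F,0)
print(s["time"],s["ee_pos"].round(4),s["eef_rot"].round(2),"tip local",(c*t[0]+s_*t[1]).round(5),(-s_*t[0]+c*t[1]).round(5),"F local",(c*F[0]+s_*F[1]).round(2),(-s_*F[0]+c*F[1]).round(2),F[2].round(2),s["finger_gap"])
E
python3 st.py
```

```text
17.275 [0.5502 0.2572 0.104 ] [ 1.7964e+02 -1.0000e-02  9.5500e+00] tip local 0.58564 0.16032 F local -1.89 -10.02 3.4 0.03849076584104219
```

Emit:
servo_tool([
  {"x": 0.001,"y": -0.002,"z": 0,"ax": 0,"ay": 0,"az": 0,"claw": 0.3},
  {"x": 0.0025,"y": -0.0035,"z": 0,"ax": 0,"ay": 0,"az": 0,"claw": 0.3},
  {"x": 0.0045,"y": -0.0035,"z": 0.0003,"ax": 0,"ay": 0,"az": 0,"claw": 0.3},
  {"x": 0.0045,"y": -0.0035,"z": 0.0003,"ax": 0,"ay": 0,"az": 0,"claw": 0.3},
])

```text
time: 17.77
ee_pos: [0.5508, 0.2568, 0.104]
eef_rot: [179.9, 0.3, 9.7]
contact_force: [-8.1, -6.4, 6.0]
finger_gap: 0.0386
```

```bash
python3 st.py
```

```text
17.925 [0.5508 0.2568 0.104 ] [179.86   0.33   9.7 ] tip local 0.58573 0.16019 F local -9.42 -4.55 5.93 0.03823984076014361
```

Emit:
servo_tool([
  {"x": 0,"y": 0.001,"z": -0.0006,"ax": 0.1,"ay": -0.15,"az": 0,"claw": 0.3},
  {"x": 0,"y": 0.002,"z": -0.0012,"ax": 0.25,"ay": -0.3,"az": 0,"claw": 0.3},
  {"x": 0,"y": 0.002,"z": -0.0012,"ax": 0.25,"ay": -0.3,"az": 0,"claw": 0.3},
  {"x": 0,"y": 0.002,"z": -0.0012,"ax": 0.25,"ay": -0.3,"az": 0,"claw": 0.3},
])

```text
time: 18.42
ee_pos: [0.5505, 0.2569, 0.1038]
eef_rot: [179.8, 0.1, 9.6]
contact_force: [-11.9, -11.7, 16.3]
finger_gap: 0.0385
```

```bash
python3 st.py
python3 - <<'E'
from h import *
w=capture("wrist"); crop(w["image"],250,190,400,310,5.3,"w11c.png")
E
```

```text
18.575 [0.5505 0.2569 0.1038] [1.7982e+02 1.1000e-01 9.6500e+00] tip local 0.5858 0.16023 F local -14.19 -9.57 16.96 0.03827745926498129
```

View pics/w11c.png

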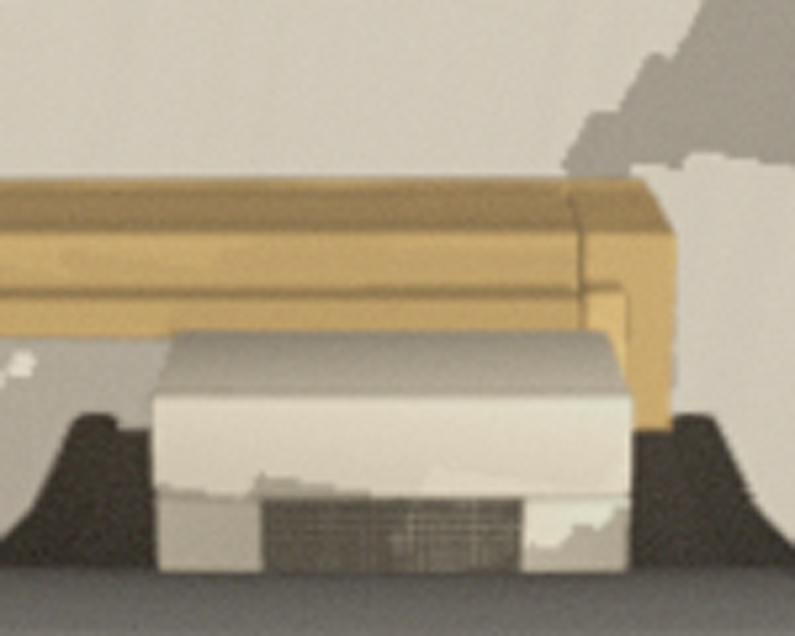

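Emit:
servo_tool([
  {"x": 0,"y": 0.0008,"z": 0.0004,"ax": 0,"ay": 0,"az": 0,"claw": 0.3},
  {"x": 0,"y": 0.0015,"z": 0.0008,"ax": 0,"ay": 0,"az": 0,"claw": 0.3},
  {"x": 0,"y": 0.0015,"z": 0.0008,"ax": 0,"ay": 0,"az": 0,"claw": 0.3},
  {"x": 0,"y": 0.0015,"z": 0.0008,"ax": 0,"ay": 0,"az": 0,"claw": 0.3},
])

```text
time: 19.12
ee_pos: [0.5506, 0.2571, 0.1039]
eef_rot: [179.7, 0.2, 9.6]
contact_force: [-11.8, -13.3, 13.7]
finger_gap: 0.0386
```

```bash
python3 st.py
```

```text
19.275 [0.5506 0.2571 0.1038] [1.7972e+02 1.7000e-01 9.6100e+00] tip local 0.58579 0.16027 F local -13.72 -11.02 13.87 0.03850480394845842
```

Both wall pushes are steady, the box is down on the foam and still gripped. Handing in.

```bash
python3 -c "
from rig import ticket
print(ticket.job_done())"
```

```text
the job is handed in; nothing more can be done
None
```

The lid is pressed home and the small cream box stands in the far left corner, still gripped and pressed against both walls. I handed the job in at about 19 s; it reports no verdict.

**Lid:** I pressed the middle of the lid with closed fingers while the box stood on the bench. It met a hard stop at about 15 N, at the height expected for a lid fully home.

**Placing:** I picked the box up by its lid skirt, carried it above the beetles and lowered it onto the foam. I then slid it against the left wall and the far wall.

**Last readings:**
- **Forces:** about 14 N toward the far wall, 11 N toward the left wall and 14 N down.
- **Wall contact:** I checked each wall by easing off the other push. The force left was more than friction alone could carry, and the box barely moved.
- **Angle and height:** tool yaw was 9.6° against 9.7° measured for the store box, tilt was under 0.3°, and the height matched resting on the foam.

**What disagreed:**
- **Jam on the foam:** during the slide the box jammed at about 19 N down. I eased up, which lifted the tool 0.7 mm and may have raised the lid slightly. I pressed down again and the height returned to its first foam-contact value.
- **Left wall overlap:** the wrist picture shows the lid overlapping the left wall by roughly 0.5 mm less than nominal, although the force test there was clear.

I never moved the gripper near the beetles, bottle, bowl or forceps. I did not compare their positions in a final picture.

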